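# Crank the setting slide to the red tab

## Task

Turn the handwheel of the setting slide, taking fresh holds as needed, until the white pointer on the carriage stands opposite the red tab (the yellow tab, on the other side, is for another job), then let go. Drive the carriage only with the wheel: do not push on it or on the mould frame it carries, and leave the loose things on the bench where they are.

Things in the scene. Friction and masses are not known exactly. Their poses are not given: they have to be found in the camera images.
- slide_unit: The green setting slide, fixed on the bench; origin at bench level under the middle of the carriage's travel. y: along the travel; x: from the wheel (axis at x = -175 mm, y = 0) towards the carriage; z up. Base 190 x 360 x 50 mm, reaching from x = -75 to 115; gear head 100 x 100 mm under the wheel. Carriage and mould frame, up to 126 mm high, begin at x = -50.
- wheel_centre (a point): On the handwheel's vertical axis, level with the top of its rim, 130 mm above the bench. The black wheel lies flat: a dish of 140 mm outer diameter with an upright rim 13 mm thick (inner diameter 114) and 40 mm tall, 34 mm deep inside to a solid floor; hub 28 mm across, 12 mm high on that floor; white dot on the rim. Does not turn with the wheel: axes as slide_unit.
- handwheel (a joint): Turn of the wheel in rad, 0 at the start, positive anticlockwise seen from above; stops at 10 rad each way. It stays where left; about 0.2 N m (3 N at the rim) turns it. A rack gear moves the carriage 10 mm per rad (63 mm a turn): anticlockwise sends it towards +y of slide_unit.
- pointer_tip (a point): Tip of the white pointer (28 mm long, 8 mm wide) that sticks out of the carriage on the side away from the wheel, over a black ruled scale, 62 mm above the bench; axes as slide_unit. It starts in the middle of the scale.
- red_tab_end (a point): End nearest the carriage, on the centre line, of the red tab fixed on the scale: 10 mm wide along the travel, 28 mm long, 14 mm tall; axes as slide_unit. The pointer tip passes 4 mm in front of it. It lies 35 to 60 mm from the starting pointer, to either side.
- yellow_tab_end (a point): The same point of the equal yellow tab, on the other side of the pointer; not wanted here.
- carriage: The sliding carriage, 100 x 130 x 20 mm, and the steel mould frame (92 x 120 x 50 mm) bolted on it; origin under its centre. Not to be pushed.
- insert_block: Bystander: loose stepped aluminium block 90 x 60 x 36, beside the gear head (mm); origin at its underside.
- drill_case: Bystander: loose flat blue plastic case 130 x 35 x 18, beside the gear head, on the other side (mm); origin at its underside.
- oil_bottle: Bystander: loose yellow oil bottle, 60 across, 170 tall (mm); origin at its underside.
- wrench: Bystander: loose steel wrench lying flat (mm); origin at its underside.
- hammer: Bystander: loose hammer lying flat (mm); origin at its underside.
- brush: Bystander: loose brush lying flat (mm); origin at its underside.

How it is judged (in metres and radians):
At the end, for the whole second after the job is handed in: the pointer tip stands within the width of the red tab (5 mm either side of its centre line, measured along the travel) and the handwheel is at rest (y of pointer_tip in the frame of red_tab_end between -0.005 and 0.005 m and velocity of joint handwheel between -0.05 and 0.05 rad/s); the robot touches nothing.
It fails at once if the robot pushes on the carriage or its mould frame (over 2 N) (contact force between any of the arm, the fingers and carriage above 2 N).
It fails at once if a loose thing on the bench is moved more than 20 mm (distance of any of insert_block, drill_case, oil_bottle, wrench, hammer, brush from where it was at the start of the episode above 0.02 m).
It also fails if it takes over 72 s, if anything falls off the work surface, if the arm or the gripper's body presses on something with over 40 N, if the wrist force passes 120 N, or if a joint passes its speed limit or range.

## Robot

A 6-joint arm with a two-finger parallel gripper is mounted at the origin on the work surface. World frame = base frame: x ahead of the robot, y to its left, z up, the work surface at z = 0. Lengths are in m, angles in degrees, forces in N, time in s.
With the tool pointing down it reaches from about 0.325 to 0.85 m from the base axis. Payload 15.5 kg.
Tool frame: the origin (TCP) lies at the very end of the fingers, on their centre line; the grasp point (between the pads) lies arm.grip_depth behind it (arm.grip_depth is the distance from the TCP to the grasp point, in m); z points along the fingers, y is the direction in which the jaws open and shut (so a half turn about z gives the same grasp; the last joint's range is limited). The gripper opens to 91 mm and grips with 3 to 60 N. Pads are 32 mm wide; open, the fingers measure 118 mm over their backs; the gripper's body (76 mm by 178 mm) begins 60 mm behind the grasp point.
Start: joints at [-74.8, 28.281, 77.091, -0, 74.628, -5.472], TCP at [0.221, -0.585, 0.214] pointing down, gripper open.
Joint ranges: [-166.48, 166.48], [-47.26, 123.95], [12.59, 153.08], [-70.14, 250.14], [6.76, 159.57], [-176.63, 176.63]. Speed limits (degrees/s): [108.29, 108.29, 147.25, 172.46, 172.46, 172.46].

## Interface

Orientations are given as a 3x3 rotation matrix whose columns are the frame's x, y, z axes.
In Python, from rig import arm gives the robot as it stands. Calls block until the motion is done:
- arm.move_to(position, orientation): joint-space move of the TCP to a pose.
- arm.move_l(position, orientation=None, feed=0.15): straight line of the TCP; orientation=None keeps the orientation; feed is the mean speed in m/s.
- arm.move_joints(angles): joint-space move.
- arm.grip(opening): finger opening in m; the grip force is fixed at half the most; returns when the fingers have stopped.
- arm.sleep(seconds).
- arm.solve_ik(position, orientation): joint angles nearest the present ones, or None.
- arm.snapshot(name): name is "scene" or "top" or "wrist"; returns the picture (384x512x3 uint8, red, green, blue); there is no depth.
- arm.get_calibration(name): a dict with "intrinsics" (3x3 intrinsics, pixels), "cam_to_world" (4x4, takes a point from camera to world coordinates). Camera axes: x right, y down, z forward; pixel columns grow to the right and rows downward; lengths in m; the calibration is good to about 2 mm. A picture is of the moment at which its call begins: read the wrist's pose just before it. get_calibration takes no time and is no camera call; for the wrist camera it gives the pose at the moment of the call.
A pose or a line that the arm cannot do raises arm.Unreachable and nothing moves.
- arm.sign_off(): hands the job in, once; it reports no verdict.
Readings, each from a call of its own:
- arm.current_t(): time.
- arm.current_joint_positions(): joint angles.
- arm.current_dq(): joint speeds.
- arm.current_tau(): joint torques, N m.
- arm.current_ee_pos(): TCP position.
- arm.current_tool_rot(): TCP orientation.
- arm.current_force(): force on the tool from outside, world axes, zero at the start.
- arm.current_torque(): the same for the moment, N m.
- arm.current_width(): finger opening in m.
Only numpy, scipy, OpenCV 4.12 (cv2) and the standard library are available. Lean on these libraries where they do the work, as an engineer would, in place of code of your own. Each camera call takes 0.05 s, during which the arm holds its last target. There are 200 camera calls.

## Working session

There is one attempt and no reset: what is moved stays moved. The work goes in short steps, each a Python script; the robot and the scene stay as the last script left them, time stands still between calls to the robot, and variables do not carry over. Pictures are saved under pics/ and viewed, about 8 in all and at most 12, crops included, and the job is handed in when it is done.

```bash
mkdir -p pics; ls; python3 - <<'E'
from rig import arm
import cv2,numpy as np
for n in("top","scene"):
    im=arm.snapshot(n); cv2.imwrite(f"pics/{n}0.png",im[:,:,::-1])
    c=arm.get_calibration(n); print(n,c["intrinsics"],np.round(c["cam_to_world"],3))
print(arm.current_t(),arm.grip_depth)
a=cv2.imread("pics/top0.png");b=cv2.imread("pics/scene0.png")
cv2.imwrite("pics/top0b.png",cv2.resize(a,(800,600),interpolation=cv2.INTER_CUBIC))
E
```

```text
pics
top [[410.44455898   0.         256.67613352]
 [  0.         410.44455898 192.40147047]
 [  0.           0.           1.        ]] [[ 0.018 -0.977  0.214  0.263]
 [-1.    -0.019 -0.003 -0.023]
 [ 0.007 -0.214 -0.977  1.655]
 [ 0.     0.     0.     1.   ]]
scene [[439.18492475   0.         249.41573092]
 [  0.         439.18492475 179.76361855]
 [  0.           0.           1.        ]] [[-0.633  0.532 -0.562  1.372]
 [ 0.774  0.448 -0.448  0.565]
 [ 0.014 -0.719 -0.695  1.021]
 [ 0.     0.     0.     1.   ]]
0.1 0.0188
```

View pics/top0b.png

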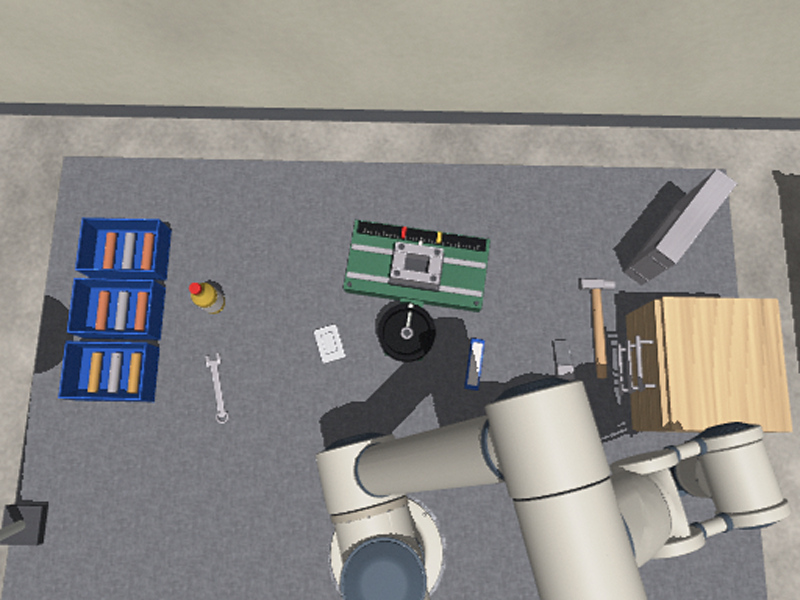

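View pics/scene0.png

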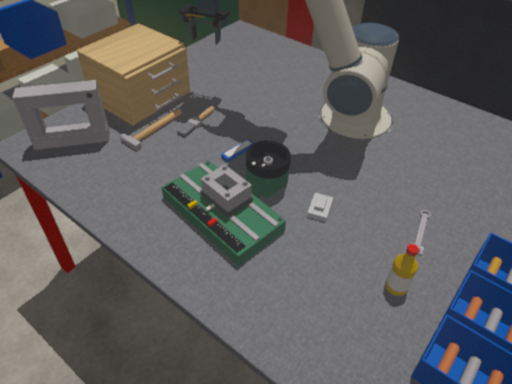

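The top view shows the wheel at about (260,212) px of the original picture. The red tab is at (258,149), to its left (+y, so anticlockwise), and yellow is on the right. The bystanders are clear of the wheel. I'll go above the wheel for a close look.

```bash
cat > h.py <<'E'
from rig import arm
import cv2,numpy as np
def ray(cal,u,v,z):
    K=np.array(cal["intrinsics"]);T=np.array(cal["cam_to_world"])
    d=T[:3,:3]@np.linalg.inv(K)@[u,v,1]; o=T[:3,3]
    return o+d*(z-o[2])/d[2]
def R(yaw): # tool down, tool y (jaws) at angle yaw(deg) from world x
    a=np.radians(yaw);y=np.array([np.cos(a),np.sin(a),0]);z=np.array([0,0,-1.])
    return np.column_stack([np.cross(y,z),y,z])
E
python3 - <<'E'
from h import *
c=arm.get_calibration("top")
for n,u,v,z in(("wheel",260,212.5,.13),("red",258.9,148.5,.062),("yel",281,152,.062),("tip",269.4,155.5,.062)):
    print(n,ray(c,u,v,z).round(4))
w=ray(c,260,212.5,.13)
print(np.round(arm.current_tool_rot(),3))
print(np.round(np.array(arm.get_calibration("wrist")["cam_to_world"])[:3,3]-arm.current_ee_pos(),3))
for yaw in range(-180,180,30):
    q=arm.solve_ik([w[0],w[1],.3],R(yaw)); print(yaw,None if q is None else np.round(q,0))
# look pose: keep it high
for z in(.42,.38,.34):
    try: arm.move_to([w[0]+.06,w[1],z],R(90)); break
    except arm.Unreachable: print("unreach",z)
T=arm.get_calibration("wrist"); im=arm.snapshot("wrist")
print(T["intrinsics"],np.round(T["cam_to_world"],3),arm.current_ee_pos(),np.round(arm.current_joint_positions(),1),arm.current_t())
cv2.imwrite("pics/w1.png",im[:,:,::-1])
E
```

```text
wheel [ 0.5205 -0.0415  0.13  ]
red [ 0.7957 -0.0335  0.062 ]
yel [ 0.7826 -0.1235  0.062 ]
tip [ 0.7668 -0.0765  0.062 ]
[[ 0.936  0.353 -0.   ]
 [ 0.353 -0.936  0.001]
 [ 0.    -0.001 -1.   ]]
[0.077 0.029 0.172]
-180 [-11.  15.  84.  -0.  81. 169.]
-150 [-11.  15.  84.  -0.  81. 139.]
-120 [-11.  15.  84.  -0.  81. 109.]
-90 [-11.  15.  84.  -0.  81.  79.]
-60 [-11.  15.  84.  -0.  81.  49.]
-30 [-11.  15.  84.  -0.  81.  19.]
0 [-11.  15.  84.  -0.  81. -11.]
30 [-11.  15.  84.  -0.  81. -41.]
60 [-11.  15.  84.  -0.  81. -71.]
90 [ -11.   15.   84.   -0.   81. -101.]
120 [ -11.   15.   84.   -0.   81. -131.]
150 [ -11.   15.   84.   -0.   81. -161.]
[[333.61943758   0.         253.22952386]
 [  0.         333.61943758 191.31168611]
 [  0.           0.           1.        ]] [[ 0.002  0.957  0.29   0.498]
 [ 1.    -0.001 -0.002 -0.042]
 [-0.001  0.29  -0.957  0.591]
 [ 0.     0.     0.     1.   ]] [ 0.58044015 -0.04215826  0.41971196] [-10.   17.6  62.9  -0.   99.5 -99.9] 2.575
```

View pics/w1.png

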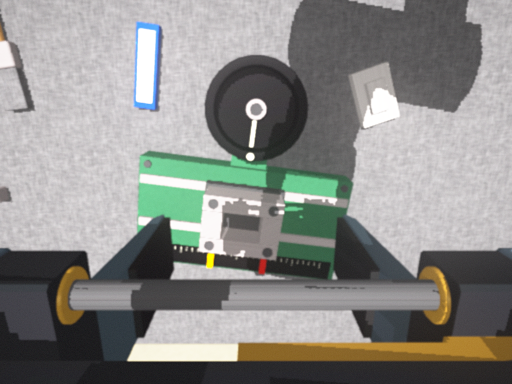

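The wrist view shows the wheel rim centred at about (256,108), radius about 51 px. The red tab is at (263,266) and yellow at (210,260). A thin white spoke mark runs from the hub to the dot at (250,157). I'll fit the wheel centre and the pointer/tab offset by colour masks.

The plan is to expand the fingers inside the dish (inner diameter 114, fingers 118 over their backs) and rotate joint 6 about the wheel axis in one hold.

```bash
cat >> h.py <<'E'
def blob(m,near=None):
    n,l,s,c=cv2.connectedComponentsWithStats(m.astype(np.uint8))
    i=1+np.argmax(s[1:,4]); return c[i],s[i],l==i
def meas(im,c,zt=.072,box=None):
    im=im.astype(int);r,g,b=im[...,0],im[...,1],im[...,2]
    roi=np.zeros(r.shape,bool)
    x0,y0,x1,y1=box; roi[y0:y1,x0:x1]=1
    out={}
    for n,m in(("red",(r>110)&(g<60)&(b<60)),("yel",(r>130)&(g>100)&(b<70))):
        p,s,_=blob(m&roi); out[n]=ray(c,p[0],p[1],zt); print(n,p.round(1),s,out[n].round(4))
    return out
E
python3 - <<'E'
from h import *
im=arm.snapshot("wrist");c=arm.get_calibration("wrist")
g=im.max(2)
m=(g<45).astype(np.uint8); m[:, :190]=0;m[:,320:]=0;m[175:]=0;m[:45]=0
m=cv2.morphologyEx(m,cv2.MORPH_OPEN,np.ones((3,3)))
_,s,l=blob(m); cs,_=cv2.findContours(l.astype(np.uint8),cv2.RETR_EXTERNAL,cv2.CHAIN_APPROX_NONE)
hull=cv2.convexHull(max(cs,key=len)); e=cv2.fitEllipse(hull);print(s,e)
w=ray(c,*e[0],.13);print("wheel",w, ray(c,e[0][0]+e[1][0]/2,e[0][1],.13))
meas(im,c,box=(180,240,300,278))
t=arm.snapshot("top");ct=arm.get_calibration("top")
meas(t,ct,box=(230,138,310,165))
big=cv2.resize(t[130:230,215:325],None,fx=5,fy=5,interpolation=cv2.INTER_CUBIC)
cv2.imwrite("pics/tc.png",big[:,:,::-1])
E
```

```text
[ 268   78   39   76 1272] ((283.0449523925781, 114.91132354736328), (43.912750244140625, 76.1097183227539), 13.032671928405762)
wheel [ 0.53034138 -0.00219256  0.13      ] [0.53038647 0.02747478 0.13      ]
red [262.  266.1] [258 259   9  15  92] [ 0.7923 -0.0277  0.072 ]
yel [209.8 259.9] [206 253   9  15 106] [ 0.7801 -0.1184  0.072 ]Traceback (most recent call last):
  File "<stdin>", line 11, in <module>
  File "h.py", line 19, in meas
    p,s,_=blob(m&roi); out[n]=ray(c,p[0],p[1],zt); print(n,p.round(1),s,out[n].round(4))
          ~~~~^^^^^^^
  File "h.py", line 12, in blob
    i=1+np.argmax(s[1:,4]); return c[i],s[i],l==i
        ~~~~~~~~~^^^^^^^^^
    return _wrapfunc(a, 'argmax', axis=axis, out=out, **kwds)
    return bound(*args, **kwds)
ValueError: attempt to get argmax of an empty sequence
```

```bash
python3 - <<'E'
from h import *
im=arm.snapshot("wrist");c=arm.get_calibration("wrist")
print(im[108,195:320:4].max(1), im[40:175:4,256].max(1))
g=cv2.cvtColor(im,cv2.COLOR_RGB2GRAY)
h=cv2.HoughCircles(g[40:180,180:340],cv2.HOUGH_GRADIENT,1,60,param1=80,param2=12,minRadius=36,maxRadius=58)
print(h); 
if h is not None:
    for u,v,r in h[0]: print(ray(c,u+180,v+40,.13), r/333.6*.46)
t=cv2.imread("pics/top0.png")[:,:,::-1];ct=arm.get_calibration("top")
meas(t,ct,box=(230,138,310,165))
a=cv2.resize(t[135:225,225:320],None,fx=5,fy=5,interpolation=cv2.INTER_CUBIC)
b=cv2.resize(im[40:180,185:325],None,fx=3.2,fy=3.2,interpolation=cv2.INTER_CUBIC)
o=np.zeros((450,475+448,3),np.uint8);o[:a.shape[0],:475]=a;o[:448,475:]=b[:448,:448]
cv2.imwrite("pics/tc.png",cv2.resize(o,None,fx=.86,fy=.86)[:,:,::-1])
E
```

```text
[213 215 210  79  77  53  72  73  71  73  72  71  71 255 145 143 145 254
  71  66  66  64  65  59  42  37  40  41  59  98  93 101] [200 202 197 192  81  78  62  54  53  76  77  72  74  73  71 255 143 147
 146 250 196 194 113  65  58  61  63  50  60  62  69 130 173 206]
[[[75.5 66.5 51.9]]]
[ 0.51932254 -0.03927504  0.13      ] 0.07156475
red [257.9 148.3] [257 145   3   8  16] [ 0.7931 -0.0295  0.072 ]
yel [279.  153.5] [279 153   1   2   2] [ 0.7729 -0.1148  0.072 ]
```

View pics/tc.png

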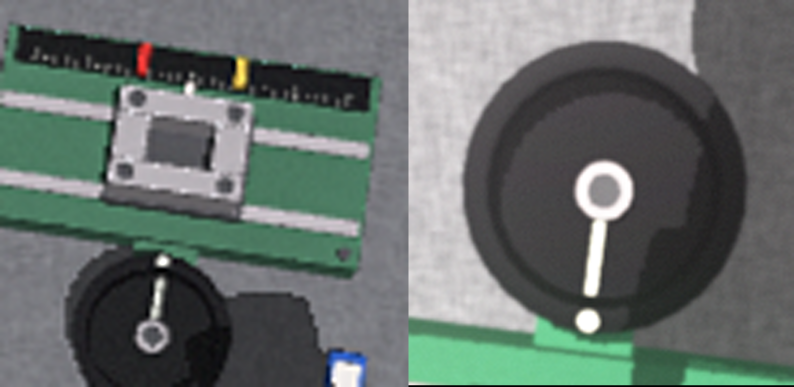

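The wheel centre is at about (0.520, -0.039). The red tab is about +47 mm along the travel, so about 4.7 rad (269°) anticlockwise. The spoke mark lies flat on the dish floor. Inserting and testing the hold with a small turn.

```bash
python3 - <<'E'
from h import *
w=[.520,-.039]; yaw=-145
arm.grip(.070)
arm.move_to([*w,.22],R(yaw)); print(np.round(arm.current_joint_positions(),1),arm.current_t())
arm.move_l([*w,.107],feed=.12); print("in",arm.current_ee_pos(),arm.current_force(),arm.current_t())
arm.grip(.091); print("w",arm.current_width(),np.round(arm.current_force(),1),np.round(arm.current_torque(),2))
im=arm.snapshot("wrist")
q=np.array(arm.current_joint_positions())
q[5]-=25; arm.move_joints(q)
print(arm.current_width(),np.round(arm.current_force(),1),np.round(arm.current_torque(),2),arm.current_t())
im2=arm.snapshot("scene")
s0=cv2.imread("pics/scene0.png")[:,:,::-1]
f=lambda i:cv2.resize(i[120:270,150:300],(400,400),interpolation=cv2.INTER_CUBIC)
cv2.imwrite("pics/h1.png",np.hstack([f(s0),f(im2)])[:,:,::-1])
E
```

```text
[-10.9  19.6  91.1  -0.   69.3 134.1] 6.7917
in [ 0.52043252 -0.03906968  0.10757119] [-0.06681907  0.65683032  0.26531348] 7.8833
w 0.087739982639713 [12.8 11.8 -4.9] [ 2.37 -2.46  0.05]
0.08736264600137177 [-0.6 -2.1 -4.8] [ 0.14 -0.08  0.13] 8.8583
```

View pics/h1.png

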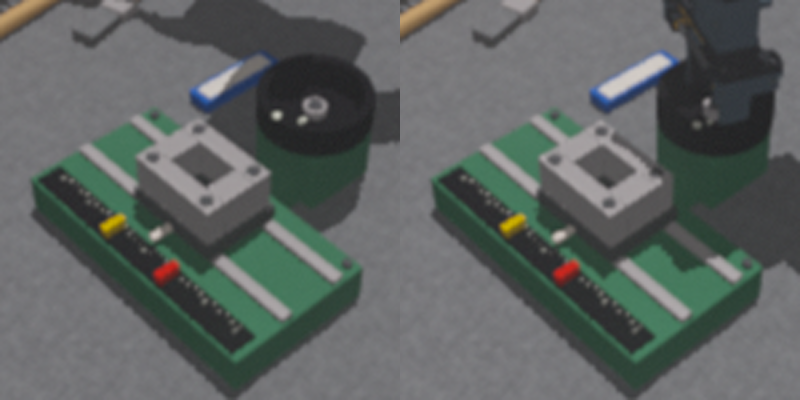

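The hold works: the fingers stall at 87.4 mm (114 over their backs), the dot has turned anticlockwise, and the pointer moved from (160,232) to (562-400=162,235). Continuing to 255° in total, then checking.

```bash
python3 - <<'E'
from h import *
q=np.array(arm.current_joint_positions()); end=134.1-255
while q[5]-end>.5:
    q[5]=max(end,q[5]-46); arm.move_joints(q)
    print(round(q[5],1),arm.current_width(),np.round(arm.current_force(),1),np.round(arm.current_torque(),2),arm.current_t())
im=arm.snapshot("scene");c=arm.get_calibration("scene")
cv2.imwrite("pics/s2.png",im[:,:,::-1])
u_y=np.array([.133,.991])
d=im.astype(int)
r,g,b=d[...,0],d[...,1],d[...,2]
p,s,_=blob((r>110)&(g<60)&(b<60)&(np.arange(384)[:,None]>200)&(np.arange(384)[:,None]<250)&(np.arange(512)<260));print("red",p,s,ray(c,*p,.07))
cv2.imwrite("pics/h2.png",cv2.resize(im[180:250,170:255],None,fx=7,fy=7,interpolation=cv2.INTER_CUBIC)[:,:,::-1])
E
```

```text
63.3 0.08771554004049394 [-0.6 -8.  -2. ] [-0.12  0.48  0.17] 9.725
17.3 0.08777297575196852 [ 3.1 -9.5 -2.2] [-0.98  0.99  0.15] 10.5417
-28.7 0.0877876381504085 [ 5.7 -7.4 -4.2] [-1.76  0.57  0.14] 11.3583
-74.7 0.08784288913358222 [ 5.  -5.2 -5.7] [-1.16 -0.58  0.17] 12.175
-120.7 0.08755836905097038 [ 5.4 -2.9 -5. ] [ 0.5  -0.55  0.19] 12.9917
red [211.41025641 221.43589744] [208 219   9   7  39] [ 0.80342002 -0.02312408  0.07      ]
```

View pics/h2.png

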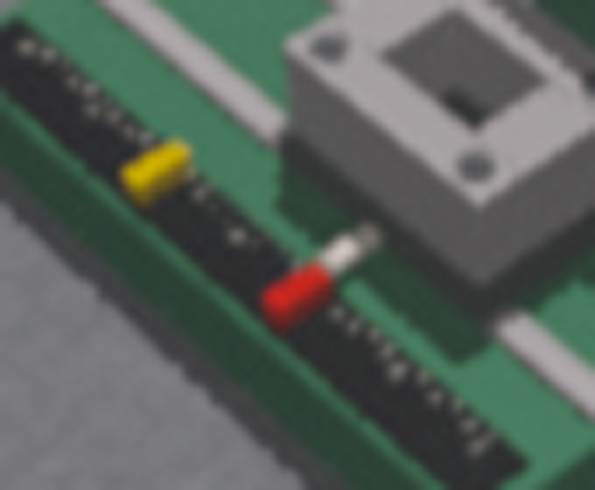

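The pointer, at crop (345,252), is now almost in line with the red tab at (298,293). My measurement says about 3 mm remains, so I'll turn to 271°, let go, rise and check from above, where parallax along the travel is nil.

```bash
python3 - <<'E'
from h import *
q=np.array(arm.current_joint_positions()); q[5]=134.1-271; arm.move_joints(q)
arm.grip(.070); print(arm.current_width(),np.round(arm.current_force(),1))
arm.move_l([*arm.current_ee_pos()[:2],.25],feed=.15)
# wrist camera sits ~8 cm behind the TCP; put it over the tab's travel coordinate
cur=None
for x,z in((.60,.40),(.58,.40),(.56,.36)):
    try: arm.move_to([x,-.0277+.02,z],R(97.6)); break
    except arm.Unreachable: print("no",x)
c=arm.get_calibration("wrist");im=arm.snapshot("wrist");print(arm.current_t(),np.round(c["cam_to_world"],3))
p,s,_=blob(((im[...,0]>110)&(im[...,1]<60)&(im[...,2]<60))[:285,:]);print(p,s)
cv2.imwrite("pics/w3.png",im[:,:,::-1])
x,y=int(p[0]),int(p[1])
cv2.imwrite("pics/w3c.png",cv2.resize(im[max(0,y-40):y+30,x-45:x+45],None,fx=7,fy=7,interpolation=cv2.INTER_CUBIC)[:,:,::-1])
E
```

```text
0.07019065007958379 [-0.2 -0.1 -0.6]
15.8 [[-0.133  0.949  0.287  0.518]
 [ 0.991  0.128  0.038 -0.019]
 [-0.001  0.289 -0.957  0.57 ]
 [ 0.     0.     0.     1.   ]]
[226.46728972 259.52336449] [222 253  10  15 107]
```

View pics/w3c.png

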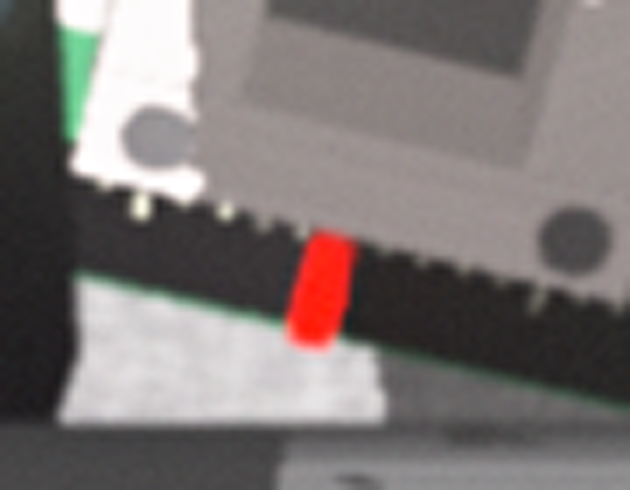

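From this side the mould frame hides the pointer. The red tab is at crop (322,290). I'll look from the far side, with the tool turned half round so the camera is over the scale.

```bash
python3 - <<'E'
from h import *
arm.move_to([.68,-.018,.36],R(-97.6))
c=arm.get_calibration("wrist");im=arm.snapshot("wrist");print(arm.current_t(),np.round(c["cam_to_world"],3))
p,s,_=blob(((im[...,0]>110)&(im[...,1]<60)&(im[...,2]<60))[:285,:]);print(p,s)
cv2.imwrite("pics/w4.png",im[:,:,::-1])
x,y=int(p[0]),int(p[1])
print(max(0,y-40),x-45)
cv2.imwrite("pics/w4c.png",cv2.resize(im[max(0,y-40):y+40,x-45:x+45],None,fx=7,fy=7,interpolation=cv2.INTER_CUBIC)[:,:,::-1])
E
```

```text
18.825 [[-0.132 -0.949 -0.287  0.762]
 [-0.991  0.127  0.037 -0.029]
 [ 0.001  0.289 -0.957  0.532]
 [ 0.     0.     0.     1.   ]]
[248.02512563  62.85427136] [244  52   9  24 199]
22 203
```

View pics/w4c.png

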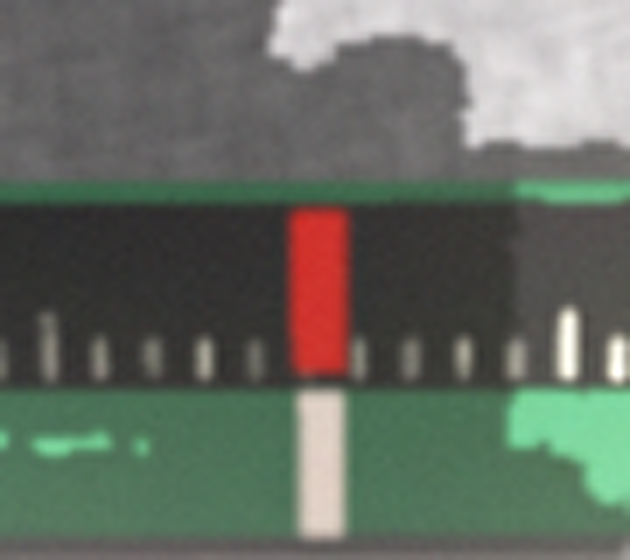

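The tab's centre line (crop x about 320) and the pointer (about 321) agree to about 0.3 mm. The arm is clear and the clock is at 18.8 s, so I'm handing in.

```bash
python3 - <<'E'
from rig import arm
print(arm.current_force(),arm.current_t()); arm.sign_off()
E
```

```text
[0.26018121 0.41989766 0.27544627] 18.825
the job is handed in; nothing more can be done
```

The pointer now stands opposite the red tab. I let go of the wheel and handed the job in at 18.8 s.

- **Method:** I opened the fingers outwards inside the dish to hold the rim. I then turned the wheel 271° anticlockwise in that one hold, so no fresh hold was needed, and lifted clear.
- **Pointer check:** The last close-up, from almost straight above, showed the pointer within about 0.3 mm of the tab's centre line; the limit is 5 mm. This agreed with the 47 mm of travel I had measured beforehand.
- **Forces:** The wrist force readings, taken between moves, stayed below about 20 N. At the end the reading was about 0.5 N, with the arm well above everything.
- **Failed attempts:** My first threshold mask for the wheel failed, so I used a circle fit instead. The first look after letting go had the pointer hidden by the mould frame, so I looked again from the far side.
- **Not checked:** I did not measure the loose things again at the end. The arm was never sent near them at bench height.

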